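# Load the battery and hold the bayonet contact plug home on a gas meter

### The arm

A 7-joint arm with a two-finger parallel gripper is mounted at the origin on the work surface. World frame = base frame: x ahead of the robot, y to its left, z up, the work surface at z = 0. Lengths are in mm, angles in rad, forces in N, time in s.
With the tool pointing down it reaches from about 425 to 950 mm from the base axis. Payload 16.7 kg.
Tool frame: the origin (TCP) lies at the very end of the fingers, on their centre line; the grasp point (between the pads) lies 19 mm behind it; z points along the fingers, x is the direction in which the jaws open and shut, and the axes are right-handed (so a half turn about z gives the same grasp; the last joint's range is limited). The gripper opens to 94 mm and grips with 3 to 60 N. Pads are 16 mm wide; open, the fingers measure 119 mm over their backs; the gripper's body (75 mm by 177 mm) begins 78 mm behind the grasp point.
Start: joints at [-1.442, 0.426, 0.074, 1.606, -0.034, 1.111, -0.067], TCP at [185.766, 648.895, 205.467] pointing down, gripper open.
Joint ranges: [-2.85, 2.85], [-0.5, 2.14], [-1.23, 1.37], [0.21, 2.46], [-1.02, 4.16], [0.16, 2.05], [-2.73, 2.73]. Speed limits (rad/s): [1.89, 1.89, 2.39, 2.39, 3.01, 3.01, 3.01].

### API

Orientations are given as [roll, pitch, yaw] about the fixed x, y, z axes, in that order (R = Rz(yaw) Ry(pitch) Rx(roll)).
In Python, from plant import r gives the robot as it stands.
- The arm moves only by the tool step_arm, never from a script. Its arguments are lists of equal length, an entry for each row: "travel": the shift along the tool's x, y, z in mm, a list of three; "delta_rot": the turn, a rotation vector about the tool's x, y, z in rad, a list of three; "gripper": the opening in per cent of the stroke, from 0 (shut) to 100 (fully open). A call has 1 to 20 rows; each row is the pose to reach, as a shift and turn from the pose measured when the call began, along the tool's axes at that moment; what a row does not reach only later rows make up. A row lasts 1/12 s, in which the tool goes at most 41.7 mm and 7.16 degrees, less where a joint would pass 70% of its speed; a pose out of reach is approached as far as the arm can. A call with a gripper value outside its range is refused whole. The fingers move at their own pace and stop on an object; the grip force is fixed at half the most. Time passes only in rows, so rows that repeat a pose let the fingers close. It gives the time, the measured TCP pose, the force and the opening at its end, in the units of the state.
- r.get_state(): the state, without advancing time (a new reading comes with each control period).
- r.grab_frame(name): name is "side" or "top"; returns a dict with "image" (400x640x3 uint8, red, green, blue), "range_z" (400x640 float32, mm along the optical axis (not along the pixel's ray), 0 where there is no reading), "camera_matrix" (3x3 intrinsics, pixels), "D" ([k1, k2, p1, p2, k3] as OpenCV has them; the pictures are not rectified), "cam_to_world" (4x4, takes a point from camera to world coordinates). Camera axes: x right, y down, z forward; pixel columns grow to the right and rows downward; lengths in mm; the calibration is good to about 2 mm. A picture is of the moment at which its call begins.
- r.sign_off(): hands the job in, once; it reports no verdict.
The state is a dict: "time_s": time; "joints": joint angles; "qvel": joint speeds; "joint_efforts": joint torques, N m; "tool_pos": TCP position; "eef_rot": TCP orientation; "ft_force": force on the tool from outside, world axes, zero at the start; "wrist_torque": the same for the moment, N m; "width": opening from 0.0 (shut) to 1.0 (fully open).
Only numpy, scipy, OpenCV 4.12 (cv2) and the standard library are available. Lean on these libraries where they do the work, as an engineer would, in place of code of your own. Each camera call takes 0.05 s, during which the arm holds its last target.

### The job

Get the blue gas meter ready for its power-on check: first stand the tall grey battery pack fully down in the free bay of the meter's battery well and let go of it. Then put the red bayonet plug into the meter's keyhole socket, push it in against the spring until its flange is flush with the metal plate, and turn it a quarter turn clockwise (seen from above) to its stop. Finish while still gripping the plug and holding it pressed flush (it springs up if let go); leave the two cells in the well and everything else on the bench where they are.

Things in the scene. Friction and masses are not known exactly. Their poses are not given: they have to be found in the camera images.
- meter: Fixed blue instrument, 120 (x) by 270 (y) by 75 mm high, origin at the centre of its underside. At its -y end a metal plate with the keyhole socket; at its +y end the open battery well: black floor 35 mm above the table, inside 40 mm (x) by 88 mm (y), centred 85 mm from the origin along +y, rim 75 mm above the table. An eyepiece sticks out 25 mm on the -x side.
- socket (a point): Centre of the keyhole mouth in the plate's top face, 75 mm above the table, at (0, -75) mm in the meter's frame; axes as the meter's. The plate is 8 mm thick; opening: slot 45 mm along x, 14 mm wide, with a 20 mm square hole in the middle. Below the plate, stops let the lug bar turn only clockwise seen from above, from the slot direction to a stop just past 90 degrees.
- seat (a joint): Copper spring seat in the socket, pressed straight down by the plug: 0 = up (its top 9 mm below the plate's top face), grows downward, at most 15 mm. 500 N/m plus 2 N preload: about 8.5 N at 13 mm, where the plug's flange is flush on the plate. A plug turned and let go rises 7 mm until its lugs catch under the plate (seat at 6 mm).
- bay: The free place in the battery well: a flat copper contact (24 by 18 mm) on the well's floor, 35 mm above the table; origin at its centre, axes as the meter's. It is one of three places (-29, 0 or +29 mm from the well's middle along the meter's y); the cells fill the other two. The gap is 40 mm along x by 31 to 32 mm along y, its middle within 1 mm of this point.
- pack: Loose grey battery pack with a blue band at the foot and brass contacts on top, standing upright: 36 (x) by 28 (y) by 95 mm high, about 170 g; origin at the centre of its underside. It goes into the bay upright with its 36 mm side along the meter's x, and then stands 55 mm out of the well.
- plug: Loose red bayonet plug, 90 g, upright in its stand. Origin: centre of its lower end. Going up: steel lug bar 40 (x) by 10 mm, 0 to 7; stem 15 mm across, to 22; round flange 56 mm across, 22 to 28; grip bar 28 to 68, 44 (x) by 22 mm (y), white line on top along x. Grip and lug bar both lie along x; half a turn makes no difference. Flush in the socket, its origin is 22 mm below the plate's top face.
- stand: Fixed round wooden ring, 62 mm outside, 47 mm inside, 26 mm high, origin at the centre of its underside; the plug's flange rests on it.
- cell_square: Loose green cell, 36 by 26 by 42 mm high, in the well (its top 77 mm above the table). Origin at the centre of its underside. Leave it there.
- cell_round: Loose orange round cell, 26 mm diameter, 40 mm high, in the well. Origin at the centre of its underside. Leave it there.
- jar: Loose jar, 52 mm diameter, 80 mm high, bystander; origin at the centre of its underside.
- driver: Loose screwdriver, 180 mm long, lying on the table, handle to its -x, bystander.
- adaptor: Loose brass gas adaptor, 32 mm diameter, 45 mm high, bystander; origin at the centre of its underside.
Mind the look-alikes: they are no part of the job. Leave any green or turquoise look-alike of the pack alone.

How it is judged:
By the outcome, as a careful person would: the job done as asked, in the order asked, and still so for the second after the job is handed in, while the arm keeps its last pose, push and grip.
It also fails if it takes over 61 s, if anything falls off the work surface, if the arm or the gripper's body presses on something with over 40 N, if the wrist force passes 120 N, or if a joint passes its speed limit or range.

## Working session

There is one attempt and no reset: what is moved stays moved. The work goes in short steps, Python scripts to look and compute and a tool call to move; the robot and the scene stay as the last step left them, time stands still between calls to the robot, and variables do not carry over. Pictures are saved under pics/ and viewed, and the job is handed in when it is done.

Besides the shell and the picture viewer there is one more tool, called after "Call:" as a command line: name --argument value ..., lists and objects as JSON in quotes. step_arm: Moves the arm, as the interface text tells. Its arguments: {"type":"object","properties":{"travel":{"type":"array","items":{"type":"array","items":{"type":"number"}}},"delta_rot":{"type":"array","items":{"type":"array","items":{"type":"number"}}},"gripper":{"type":"array","items":{"type":"number"}}},"required":["travel","delta_rot","gripper"]}

```bash
ls; mkdir -p pics; cat > h.py <<'E'
import numpy as np, cv2
from plant import r
from scipy.spatial.transform import Rotation as R
def grab(n):
    f=r.grab_frame(n); np.savez(f'{n}.npz',**{k:np.asarray(v) for k,v in f.items()}); return f
def load(n): return dict(np.load(f'{n}.npz'))
def ray(f,uv):
    uv=np.asarray(uv,float).reshape(-1,1,2)
    p=cv2.undistortPoints(uv,f['camera_matrix'],np.asarray(f['D'],float)).reshape(-1,2)
    d=np.c_[p,np.ones(len(p))]@f['cam_to_world'][:3,:3].T
    return f['cam_to_world'][:3,3],d
def onz(f,uv,z):
    o,d=ray(f,uv); return o+d*((z-o[2])/d[:,2])[:,None]
def cloud(f):
    h,w=f['range_z'].shape; v,u=np.mgrid[:h,:w]
    o,d=ray(f,np.stack([u,v],-1).reshape(-1,2)); return (o+d*f['range_z'].reshape(-1,1)).reshape(h,w,3)
def save(n,img,s=1):
    im=cv2.cvtColor(img,cv2.COLOR_RGB2BGR)
    if s!=1: im=cv2.resize(im,None,fx=s,fy=s,interpolation=cv2.INTER_CUBIC)
    cv2.imwrite(f'pics/{n}.png',im)
E
python3 - <<'E'
from h import *
print(r.get_state())
for n in('top','side'):
    f=grab(n); save(n+'0',f['image']); print(n,f['cam_to_world'].round(3),f['camera_matrix'],f['D'])
E
```

```text
pics
{'time_s': 0.0, 'joints': array([-1.44149776,  0.42670579,  0.07384004,  1.60661825, -0.03407807,
        1.11079353, -0.0670951 ]), 'qvel': array([-0.00092569,  0.00029839, -0.00031284,  0.00073394, -0.00015016,
       -0.00048636, -0.00010664]), 'joint_efforts': array([-1.24864546e-03, -9.35828662e+01,  3.66568230e+00, -4.54223228e+01,
       -4.90038190e-02,  1.98076124e-02,  1.27522976e-04]), 'tool_pos': array([185.66933791, 648.50134969, 204.78782468]), 'eef_rot': array([3.14148571e+00, 1.26159337e-03, 1.29199022e+00]), 'ft_force': array([0.55664085, 0.16995485, 0.45242289]), 'wrist_torque': array([-0.05926623,  0.02837614,  0.0178847 ]), 'width': 0.9991717404495715}
top [[ 2.00000e-02 -9.90000e-01  1.42000e-01  4.40779e+02]
 [-1.00000e+00 -2.00000e-02 -3.00000e-03  3.38250e+01]
 [ 6.00000e-03 -1.42000e-01 -9.90000e-01  8.15299e+02]
 [ 0.00000e+00  0.00000e+00  0.00000e+00  1.00000e+00]] [[397.71116662   0.         330.0474791 ]
 [  0.         397.71116662 197.84308134]
 [  0.           0.           1.        ]] [-0.0531858  0.         0.         0.         0.       ]
side [[-9.75000e-01 -1.66000e-01  1.51000e-01  4.16597e+02]
 [-2.24000e-01  7.40000e-01 -6.34000e-01  5.03497e+02]
 [-7.00000e-03 -6.51000e-01 -7.59000e-01  6.00057e+02]
 [ 0.00000e+00  0.00000e+00  0.00000e+00  1.00000e+00]] [[370.72116727   0.         313.04896214]
 [  0.         370.72116727 198.52520368]
 [  0.           0.           1.        ]] [0.01142806 0.         0.         0.         0.        ]
```

View pics/top0.png

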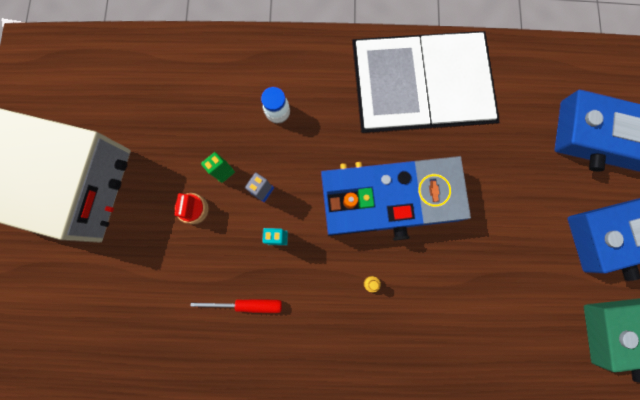

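View pics/side0.png

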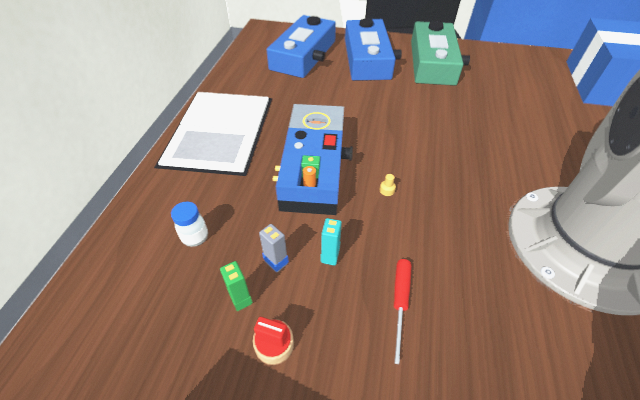

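Candidates for the pack in the top view: grey with blue foot at (258,187), green at (216,166), turquoise at (275,237). I choose the grey one. The meter is the blue one with the well and plate at (395,195); the ones at (600,120), (610,240) and (610,340) have neither. The plug is the red grip in the ring at (190,208). I'll check these in close crops.

```bash
python3 - <<'E'
from h import *
f=load('top'); g=load('side')
a=cv2.resize(f['image'][140:260,160:300],None,fx=5,fy=5,interpolation=cv2.INTER_CUBIC)
save('c1',a)
save('c2',f['image'][145:245,315:475],5)
save('c3',g['image'][190:370,160:360],4)
save('c4',g['image'][95:220,260:360],4)
E
```

```text
(no output)
```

View pics/c1.png

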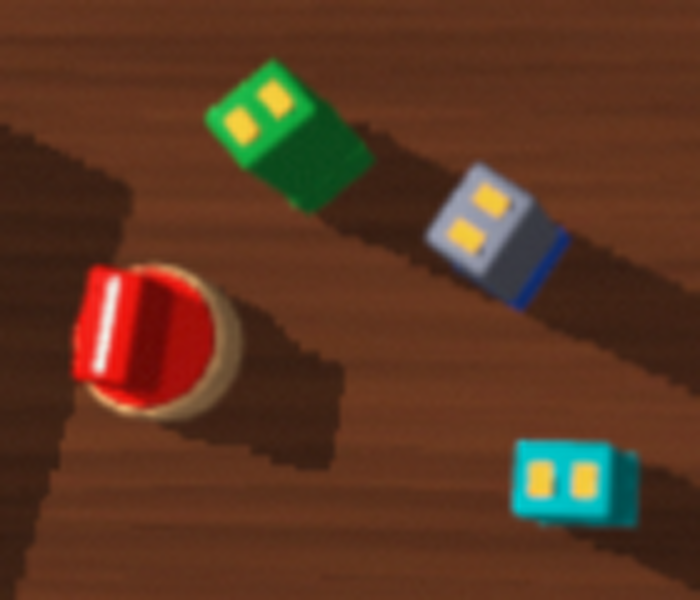

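View pics/c2.png

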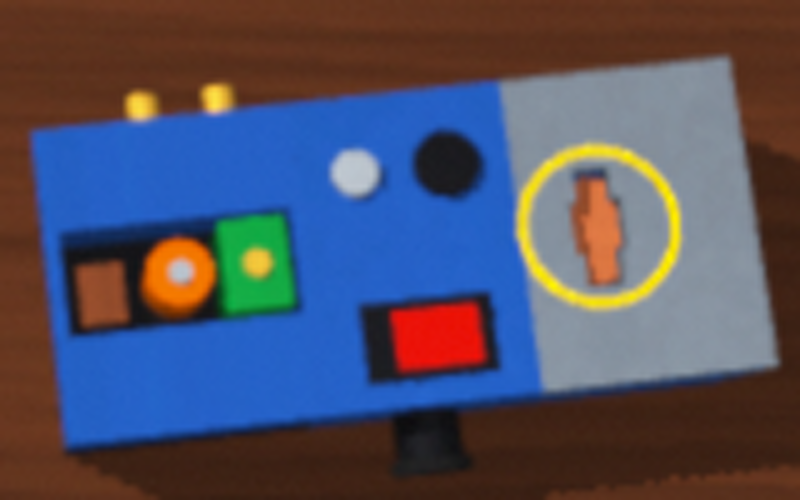

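View pics/c3.png

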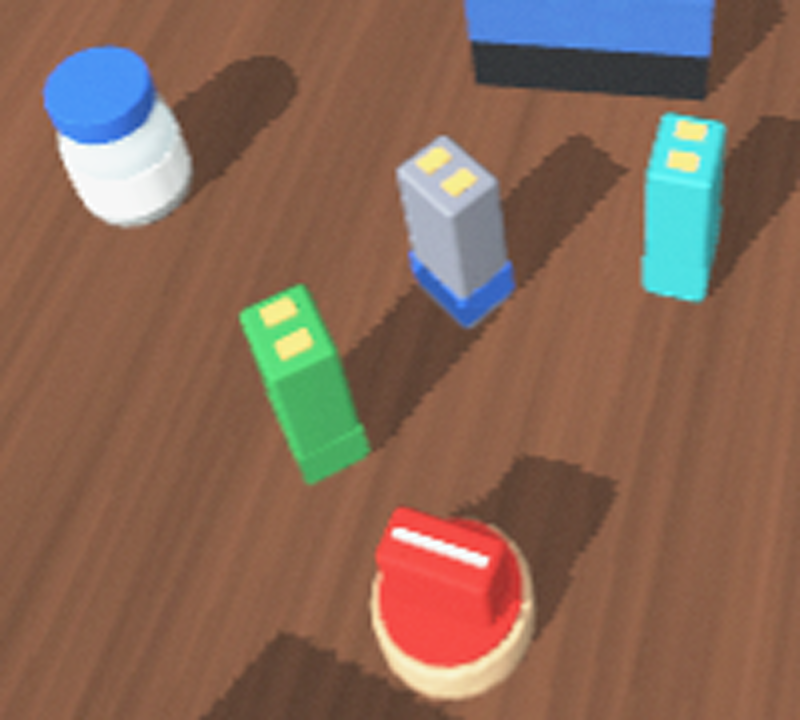

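View pics/c4.png

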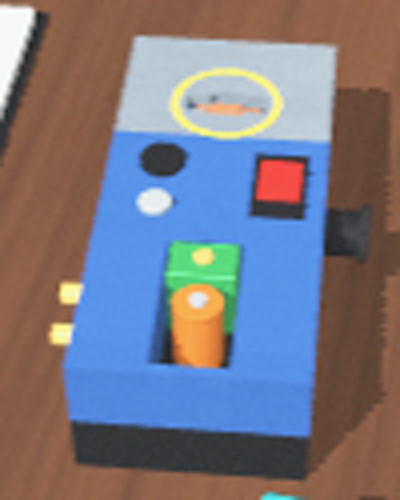

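```bash
cat > m.py <<'E'
from h import *
def rect(pts):
    (c,s,a)=cv2.minAreaRect(pts.astype(np.float32)); 
    if s[0]<s[1]: s=(s[1],s[0]); a+=90
    a=(a+90)%180-90
    return np.round(c,1),np.round(s,1),round(a,2)
def biggest(m):
    n,l,s,c=cv2.connectedComponentsWithStats(m.astype(np.uint8)); i=1+np.argmax(s[1:,4]); return l==i
def edgepts(f,m,z):
    cs,_=cv2.findContours(m.astype(np.uint8),cv2.RETR_EXTERNAL,cv2.CHAIN_APPROX_NONE)
    c=max(cs,key=cv2.contourArea).reshape(-1,2); return onz(f,c,z)[:,:2]
def near(P,x,y,d): return np.hypot(P[...,0]-x,P[...,1]-y)<d
E
python3 - <<'E'
from m import *
for n,pk,pl,mt in(('top',(258,187),(190,205),(380,170)),('side',(272,233),(270,328),(310,145))):
    f=load(n); P=cloud(f); print(n)
    for nm,(u,v) in dict(pack=pk,plug=pl,meter=mt).items(): print(nm,P[v,u].round(1), f['image'][v,u])
    def reg(u0,d,zlo,zhi):
        c=P[u0[1],u0[0]]; return biggest(near(P,c[0],c[1],d)&(P[...,2]>zlo)&(P[...,2]<zhi))
    m=reg(pk,40,90,100); print('pack',m.sum(),rect(edgepts(f,m,95)), P[m].mean(0).round(1), np.std(P[m][:,2]))
    m=reg(mt,250,71,79); print('meter',m.sum(),rect(edgepts(f,m,75)), np.median(P[m],0).round(1))
    c=P[pl[1],pl[0]]; h=f['image'].astype(int); 
    m=near(P,c[0],c[1],60)&(P[...,2]>60); z=np.median(P[m][:,2]);print('plug grip',z,m.sum(),rect(edgepts(f,m,z)))
    w=m&(h.min(2)>150);print('white line',w.sum(),rect(onz(f,np.argwhere(w)[:,::-1],z)[:,:2]),onz(f,np.argwhere(w)[:,::-1],z).mean(0))
E
```

```text
top
pack [561.4 164.2  94.8] [147 151 166]
plug [530.7 303.6  50.2] [109  11   7]
meter [602.  -62.6  76.1] [ 34  96 195]
pack 292 (array([568. , 167.7]), array([36. , 28.6]), -31.0) [568.1 168.   95. ] 1.6080941846831756
meter 7850 (array([557.2, -92.5]), array([270. , 120.7]), -82.62) [557.7 -98.2  75.3]
plug grip 71.67075715529671 300 (array([528.4, 310. ]), array([44.5, 25.6]), -6.2)
white line 38 (array([528.8, 313.4]), array([32.9,  3.8]), -5.43) [529.149625   313.46177822  71.67075716]
side
pack [566.6 171.   96. ] [186 192 208]
plug [527.2 316.2  72.1] [246 173 166]
meter [561.3 -80.3  74.7] [ 87 145 233]
pack 314 (array([566.4, 172.5]), array([37.9, 28.5]), -31.91) [566.5 172.6  95. ] 1.592963570452059
meter 4364 (array([555.9, -88.7]), array([274.6, 120. ]), -82.51) [554.3 -72.3  75.2]
plug grip 71.9045521458653 541 (array([527.2, 316.5]), array([46.8, 25.4]), -5.68)
white line 78 (array([528.7, 314. ]), array([36.8,  4.1]), -5.51) [528.42427811 313.99134935  71.90455215]
```

```bash
cat >> h.py <<'E'
def plan(x,y,z,yaw):
    s=r.get_state(); Rt=R.from_euler('xyz',s['eef_rot']); T=R.from_euler('xyz',[np.pi,0,np.radians(yaw)])
    print('t',round(s['time_s'],2),'pos',s['tool_pos'].round(1),'rot deg',np.degrees(s['eef_rot']).round(2),'w',round(s['width'],3),'F',s['ft_force'].round(1),'q',s['joints'].round(2))
    print(' travel',(Rt.inv().apply(np.array([x,y,z])-s['tool_pos'])).round(1).tolist(),'drot',(Rt.inv()*T).as_rotvec().round(4).tolist())
E
python3 - <<'E'
from m import *
f=load('top'); P=cloud(f)
for u,v in((125,150),(75,240),(60,200),(5,150),(95,130),(216,160),(275,237),(272,95)): print(u,v,P[v,u].round(0))
f2=load('side')
# ring & details
for n in('top','side'):
    f=load(n); im=f['image'].astype(int); P=cloud(f)
    m=(im[...,0]>180)&(im[...,1]>160)&(im[...,2]<120)&near(P,567,-165,60)
    c=onz(f,np.argwhere(m)[:,::-1],75)[:,:2]; e=cv2.fitEllipse(c.astype(np.float32)); print(n,'ring',e)
    m=(im[...,0]>150)&(im[...,1]>60)&(im[...,2]<120)&(im[...,1]<150)&near(P,567,-165,35)
    print('slot copper',m.sum(), P[m].mean(0), rect(P[m][:,:2]))
plan(567,170,150,58.5)
E
```

```text
125 150 [643. 453.  33.]
75 240 [458. 560.  -1.]
60 200 [524. 504. 140.]
5 150 [613. 621. 139.]
95 130 [695. 542.   0.]
216 160 [610. 244.  98.]
275 237 [471. 129.  95.]
272 95 [747. 148.  78.]
top ring ((566.2786865234375, -166.28350830078125), (58.54385757446289, 59.096710205078125), 47.108642578125)
slot copper 126 [ 565.03721995 -168.91867857   66.30535259] (array([ 565.6, -168.6]), array([39.5, 14.4]), 0.34)
side ring ((544.15869140625, -142.180908203125), (0.24215678870677948, 0.40392687916755676), 71.51602935791016)
slot copper 0 [nan nan nan] (array([0., 0.]), array([0., 0.]), 0.0)
t 0.1 pos [185.7 648.6 204.9] rot deg [1.7999e+02 6.0000e-02 7.4030e+01] w 1.001 F [ 0.1  1.4 -0.4] q [-1.44  0.43  0.07  1.61 -0.03  1.11 -0.07]
 travel [-355.1, 498.3, 55.3] drot [0.0002, 0.0011, 0.271]<stdin>:11: RuntimeWarning: Mean of empty slice.
  ret = um.true_divide(
```

Call:
step_arm --travel '[[-355,498,40],[-355,498,40],[-355,498,40],[-355,498,40],[-355,498,40],[-355,498,40],[-355,498,40],[-355,498,40],[-355,498,40],[-355,498,40],[-355,498,40],[-355,498,40],[-355,498,40],[-355,498,40],[-355,498,40],[-355,498,40],[-355,498,40],[-355,498,40],[-355,498,40],[-355,498,40]]' --delta_rot '[[0,0,0.271],[0,0,0.271],[0,0,0.271],[0,0,0.271],[0,0,0.271],[0,0,0.271],[0,0,0.271],[0,0,0.271],[0,0,0.271],[0,0,0.271],[0,0,0.271],[0,0,0.271],[0,0,0.271],[0,0,0.271],[0,0,0.271],[0,0,0.271],[0,0,0.271],[0,0,0.271],[0,0,0.271],[0,0,0.271]]' --gripper '[100,100,100,100,100,100,100,100,100,100,100,100,100,100,100,100,100,100,100,100]'

```text
time_s: 1.77
tool_pos: [566.1, 171.4, 165.3]
eef_rot: [3.142, 0.001, 1.023]
ft_force: [-0.4, 0.4, -0.2]
width: 1.001
```

```bash
python3 - <<'E'
from m import *
plan(567,170,52,58.5)
for n in('top','side'):
    f=grab(n); save(n+'1',f['image'])
E
```

```text
t 1.77 pos [566.1 171.4 165.3] rot deg [1.800e+02 5.000e-02 5.861e+01] w 1.001 F [-0.4  0.4 -0.2] q [-0.69  0.34  0.36  1.85 -0.15  0.97  0.76]
 travel [-0.7, 1.5, 113.3] drot [0.0, 0.0009, 0.0019]
```

View pics/side1.png

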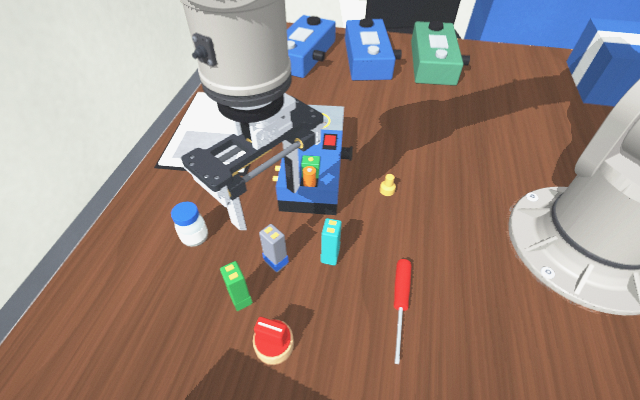

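View pics/top1.png

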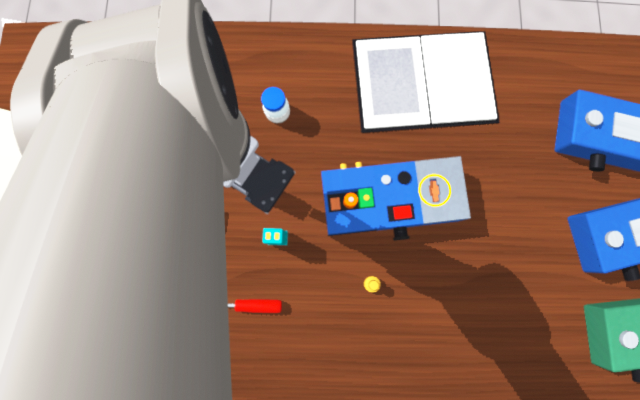

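The side view shows the fingertips at about (240,228) and (293,190), either side of the pack top (272,232). I'll project the TCP into the views to check the calibration.

```bash
cat >> h.py <<'E'
def proj(f,p):
    M=np.linalg.inv(f['cam_to_world']); rv,_=cv2.Rodrigues(M[:3,:3])
    return cv2.projectPoints(np.asarray(p,float).reshape(-1,3),rv,M[:3,3],f['camera_matrix'],np.asarray(f['D'],float))[0].reshape(-1,2)
E
python3 - <<'E'
from m import *
f=load('side')
s=r.get_state(); Rt=R.from_euler('xyz',s['eef_rot'])
pts=[s['tool_pos']+Rt.apply([sx*d,w,0]) for sx in(-1,1) for d in(47,59.5) for w in (-8,8)]
uv=proj(f,pts); print(uv.round(1))
im=f['image'][140:260,200:340].copy(); im=cv2.resize(im,None,fx=5,fy=5,interpolation=cv2.INTER_NEAREST)
for u,v in uv: cv2.circle(im,(int((u-200+.5)*5),int((v-140+.5)*5)),3,(255,0,255),-1)
save('tip1',im)
E
```

```text
[[294.1 192.7]
 [287.1 187.4]
 [299.8 188.4]
 [292.8 183.3]
 [247.2 227.6]
 [240.3 221.5]
 [240.4 232.7]
 [233.5 226.4]]
```

View pics/tip1.png

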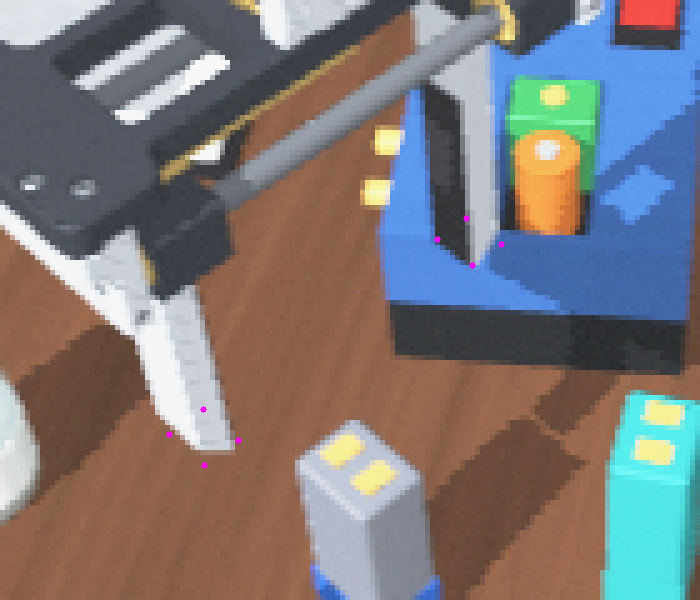

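Call:
step_arm --travel '[[-0.7,1.5,10],[-0.7,1.5,20],[-0.7,1.5,40],[-0.7,1.5,75],[-0.7,1.5,105],[-0.7,1.5,113],[-0.7,1.5,113],[-0.7,1.5,113]]' --delta_rot '[[0,0,0.002],[0,0,0.002],[0,0,0.002],[0,0,0.002],[0,0,0.002],[0,0,0.002],[0,0,0.002],[0,0,0.002]]' --gripper '[58,58,58,58,58,58,58,58]'

```text
time_s: 2.53
tool_pos: [567.3, 169.5, 52.7]
eef_rot: [3.141, 0.001, 1.02]
ft_force: [0.7, 0.6, 0.4]
width: 0.585
```

```bash
python3 - <<'E'
from m import *
plan(567,170,52,58.5)
f=grab('side'); save('s2',f['image'][140:340,180:380],4)
E
```

```text
t 2.53 pos [567.3 169.5  52.7] rot deg [1.7999e+02 8.0000e-02 5.8460e+01] w 0.585 F [0.7 0.6 0.4] q [-0.65  0.49  0.32  1.93 -0.22  0.75  0.81]
 travel [0.3, -0.6, 0.7] drot [0.0001, 0.0014, -0.0008]
```

View pics/s2.png

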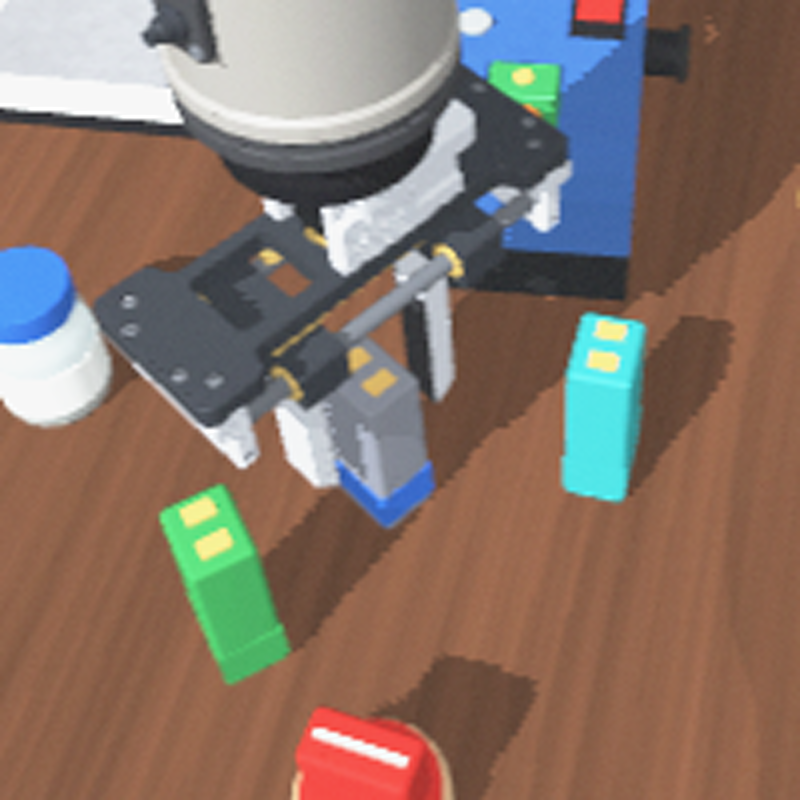

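The fingers straddle the grey pack, at crop (385,430), clear of the green look-alike. Closing.

Call:
step_arm --travel '[[0,0,0],[0,0,0],[0,0,0],[0,0,0],[0,0,0],[0,0,0],[0,0,0],[0,0,0]]' --delta_rot '[[0,0,0],[0,0,0],[0,0,0],[0,0,0],[0,0,0],[0,0,0],[0,0,0],[0,0,0]]' --gripper '[0,0,0,0,0,0,0,0]'

```text
time_s: 3.25
tool_pos: [568.2, 169.9, 54.1]
eef_rot: [3.14, -0.001, 1.02]
ft_force: [-2.5, 0.5, 6.8]
width: 0.294
```

```bash
python3 - <<'E'
from m import *
plan(567,170,152,58.5)
E
```

```text
t 3.25 pos [568.2 169.9  54.1] rot deg [ 1.7993e+02 -4.0000e-02  5.8460e+01] w 0.294 F [-2.5  0.5  6.8] q [-0.65  0.49  0.32  1.93 -0.22  0.75  0.81]
 travel [-0.5, -0.9, -97.9] drot [0.0012, -0.0007, -0.0007]
```

```bash
python3 - <<'E'
from m import *
plan(541.9,22.4,162,97.4)
E
```

```text
t 3.25 pos [568.2 169.9  54.1] rot deg [ 1.7993e+02 -4.0000e-02  5.8460e+01] w 0.294 F [-2.5  0.5  6.8] q [-0.65  0.49  0.32  1.93 -0.22  0.75  0.81]
 travel [-139.4, 54.9, -108.0] drot [0.0014, -0.0003, -0.6796]
```

Call:
step_arm --travel '[[0,0,-15],[0,0,-40],[0,0,-75],[0,0,-108],[-10,4,-108],[-35,14,-108],[-65,25,-108],[-95,37,-108],[-125,49,-108],[-139.4,54.9,-108],[-139.4,54.9,-108],[-139.4,54.9,-108],[-139.4,54.9,-108],[-139.4,54.9,-108]]' --delta_rot '[[0,0,0],[0,0,0],[0,0,0],[0,0,0],[0,0,-0.05],[0,0,-0.15],[0,0,-0.25],[0,0,-0.36],[0,0,-0.47],[0,0,-0.57],[0,0,-0.65],[0.0014,0,-0.68],[0.0014,0,-0.68],[0.0014,0,-0.68]]' --gripper '[0,0,0,0,0,0,0,0,0,0,0,0,0,0]'

```text
time_s: 4.42
tool_pos: [541.8, 22.4, 162.0]
eef_rot: [-3.142, -0.0, 1.699]
ft_force: [0.0, 0.1, -2.1]
width: 0.296
```

```bash
python3 - <<'E'
from m import *
plan(541.9,22.4,115,97.4)
f=grab('side'); save('s3',f['image'][60:260,220:420],4)
f=grab('top'); save('t3',f['image'][130:270,300:500],4)
E
```

```text
t 4.42 pos [541.8  22.4 162. ] rot deg [-1.800e+02 -2.000e-02  9.734e+01] w 0.296 F [ 0.   0.1 -2.1] q [-0.41  0.26  0.3   1.96 -0.09  0.93  1.63]
 travel [-0.0, 0.1, 47.0] drot [-0.0001, -0.0003, -0.0011]
```

View pics/s3.png

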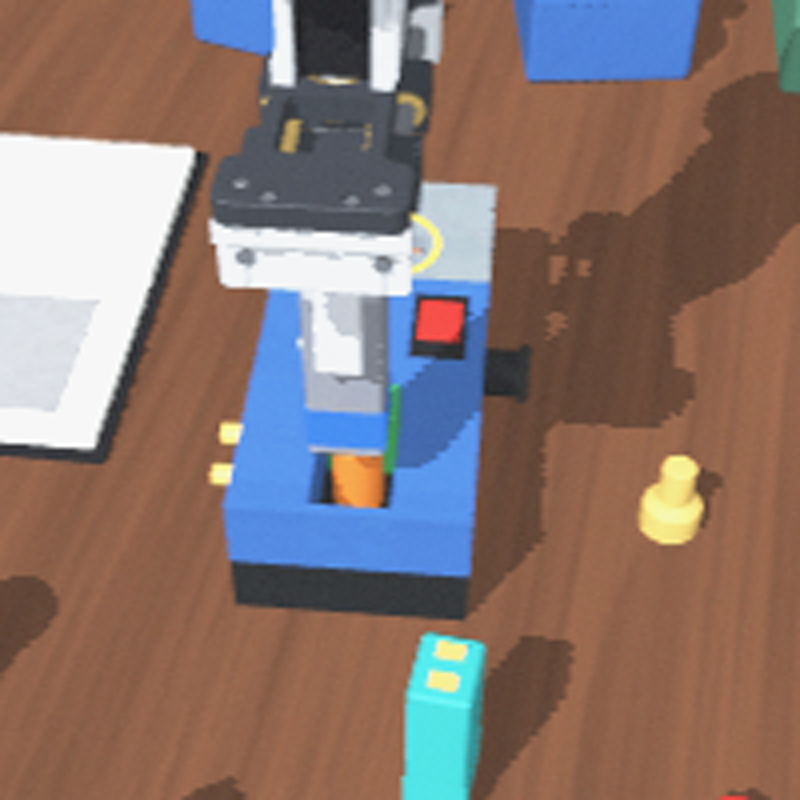

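View pics/t3.png

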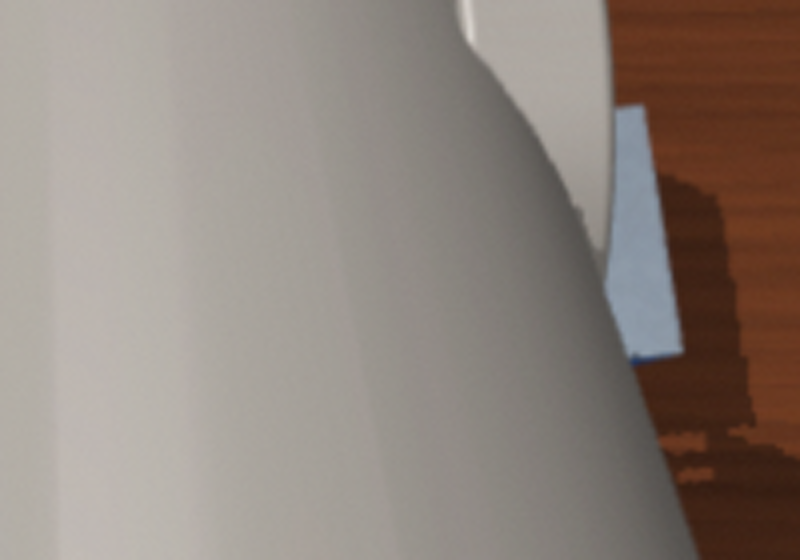

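```bash
python3 - <<'E'
from m import *
f=load('side'); save('s3z',f['image'][150:200,280:340],12)
E
```

```text
(no output)
```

View pics/s3z.png

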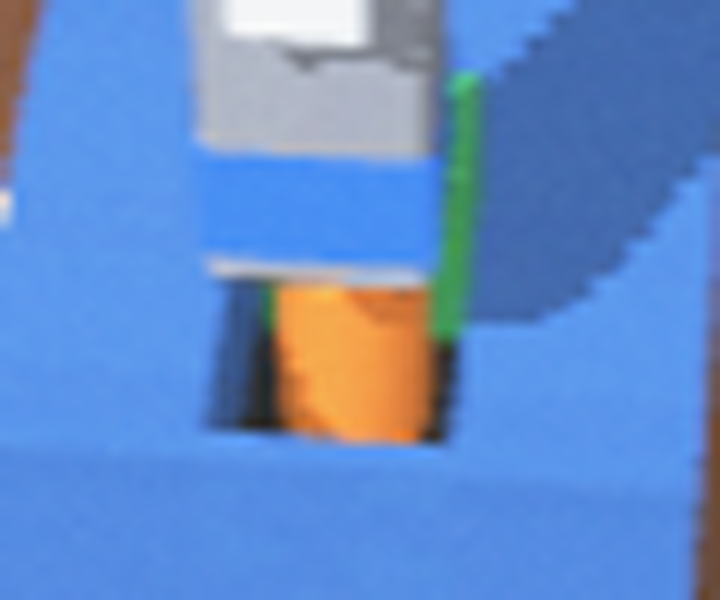

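```bash
python3 - <<'E'
from m import *
f=load('side')
c=lambda x,y:(x/12-.5+280,y/12-.5+150)
p=onz(f,[c(207,275),c(430,287)],108); w=onz(f,[c(207,428),c(447,440)],75)
s=r.get_state();th=np.radians(7.4); A=np.array([[np.cos(th),np.sin(th)],[-np.sin(th),np.cos(th)]])
print(p,w)
for n,q in(('pack',p),('well',w)):
    d=q[0]-q[1]; print(n,np.hypot(d[0],d[1]),np.degrees(np.arctan2(d[1],d[0])), 'mid in meter axes rel TCP',A@(q.mean(0)[:2]-s['tool_pos'][:2]))
E
```

```text
[[558.63059733  36.74438877 108.        ]
 [524.27319609  31.75455192 108.        ]] [[559.46703753  38.81173809  75.        ]
 [521.28612681  32.96114346  75.        ]]
pack 34.71785551327644 8.263475523143674 mid in meter axes rel TCP [ 1.12283674 11.58157966]
well 38.626563410874255 8.711868318248799 mid in meter axes rel TCP [ 0.2673129  13.34341181]
```

Call:
step_arm --travel '[[0,-0.8,10],[0,-0.8,24],[0,-0.8,32],[0,-0.8,38],[0,-0.8,43],[0,-0.8,48],[0,-0.8,48]]' --delta_rot '[[0,0,0],[0,0,-0.002],[0,0,-0.002],[0,0,-0.002],[0,0,-0.002],[0,0,-0.002],[0,0,-0.002]]' --gripper '[0,0,0,0,0,0,0]'

```text
time_s: 5.1
tool_pos: [540.6, 22.3, 112.9]
eef_rot: [-3.14, 0.0, 1.701]
ft_force: [-0.1, -2.4, -3.2]
width: 0.296
```

```bash
python3 - <<'E'
from m import *
plan(541.9,22.4,89,97.4)
f=grab('side'); save('s4z',f['image'][130:200,270:340],10)
E
```

```text
t 5.1 pos [540.6  22.3 112.9] rot deg [-1.7992e+02  1.0000e-02  9.7470e+01] w 0.296 F [-0.1 -2.4 -3.2] q [-0.4   0.32  0.28  2.01 -0.12  0.83  1.66]
 travel [-0.0, 1.4, 23.9] drot [-0.0013, 0.0002, 0.0012]
```

View pics/s4z.png

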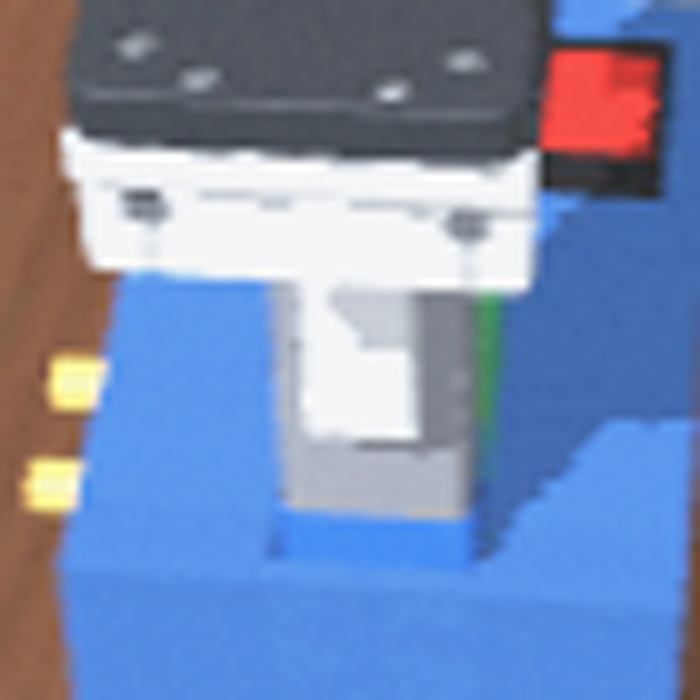

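The pack is about 16 mm into the well with little force. Continuing down.

Call:
step_arm --travel '[[0,0,6],[0,0,12],[0,0,18],[0,0,22],[0,0,24],[0,0,25],[0,0,25]]' --delta_rot '[[0,0,0],[0,0,0],[0,0,0],[0,0,0],[0,0,0],[0,0,0],[0,0,0]]' --gripper '[0,0,0,0,0,0,0]'

```text
time_s: 5.73
tool_pos: [540.4, 22.2, 88.4]
eef_rot: [-3.14, -0.0, 1.701]
ft_force: [-1.9, -2.2, 1.3]
width: 0.298
```

```bash
python3 - <<'E'
from m import *
plan(541.9,22.4,89,97.4)
E
```

```text
t 5.73 pos [540.4  22.2  88.4] rot deg [-179.9    -0.     97.46] w 0.298 F [-1.9 -2.2  1.3] q [-0.39  0.36  0.28  2.02 -0.14  0.78  1.67]
 travel [-0.0, 1.5, -0.6] drot [-0.0017, -0.0, 0.001]
```

Call:
step_arm --travel '[[0,0,1],[0,0,2],[0,0,2]]' --delta_rot '[[0,0,0],[0,0,0],[0,0,0]]' --gripper '[0,0,0]'

```text
time_s: 5.98
tool_pos: [541.3, 22.3, 88.0]
eef_rot: [3.141, -0.001, 1.701]
ft_force: [-7.1, -2.4, 27.5]
width: 0.296
```

Firm contact: 27 N at TCP z 88, so the pack's foot is on the floor. I'll release it and rise.

Call:
step_arm --travel '[[0,0,-1],[0,0,-1],[0,0,-1],[0,0,-1],[0,0,-1],[0,0,-20],[0,0,-50],[0,0,-85],[0,0,-85]]' --delta_rot '[[0,0,0],[0,0,0],[0,0,0],[0,0,0],[0,0,0],[0,0,0],[0,0,0],[0,0,0],[0,0,0]]' --gripper '[58,58,58,58,58,58,58,58,58]'

```text
time_s: 6.73
tool_pos: [544.0, 22.4, 178.4]
eef_rot: [3.135, -0.001, 1.7]
ft_force: [2.3, -0.1, 0.9]
width: 0.583
```

```bash
python3 - <<'E'
from m import *
plan(528.7,313.7,145,84.5)
f=grab('side'); save('s5z',f['image'][90:220,250:390],5)
E
```

```text
t 6.73 pos [544.   22.4 178.4] rot deg [ 1.796e+02 -7.000e-02  9.741e+01] w 0.583 F [ 2.3 -0.1  0.9] q [-0.42  0.24  0.3   1.95 -0.09  0.96  1.63]
 travel [290.8, 22.2, 33.9] drot [0.0068, -0.0021, 0.2254]
```

View pics/s5z.png

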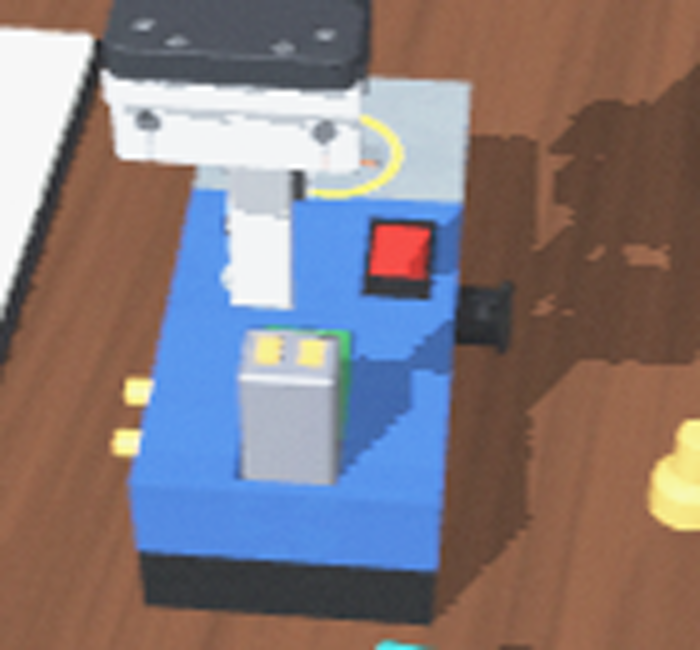

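The pack stands upright in the well with its blue foot hidden, at crop (290,410). On to the plug.

Call:
step_arm --travel '[[30,2,0],[70,5,4],[110,8,8],[150,11,12],[190,14,18],[230,17,25],[265,20,30],[284,22,34],[290.8,22.2,34],[290.8,22.2,34],[290.8,22.2,34]]' --delta_rot '[[0.0068,-0.002,0.02],[0.0068,-0.002,0.05],[0.0068,-0.002,0.1],[0.0068,-0.002,0.15],[0.0068,-0.002,0.2],[0.0068,-0.002,0.2254],[0.0068,-0.002,0.2254],[0.0068,-0.002,0.2254],[0.0068,-0.002,0.2254],[0.0068,-0.002,0.2254],[0.0068,-0.002,0.2254]]' --gripper '[58,58,58,58,58,58,58,58,58,58,58]'

```text
time_s: 7.7
tool_pos: [527.5, 312.7, 141.7]
eef_rot: [-3.139, 0.001, 1.475]
ft_force: [1.2, -0.8, 0.5]
width: 0.584
```

```bash
python3 - <<'E'
from m import *
plan(528.7,313.7,39,84.5)
f=grab('side'); im=f['image'][230:380,190:360].copy(); im=cv2.resize(im,None,fx=4,fy=4)
s=r.get_state(); 
for u,v in proj(f,s['tool_pos']): cv2.circle(im,(int((u-190)*4),int((v-230)*4)),4,(255,0,255),-1)
save('s6',im); f=grab('top'); save('t6',f['image'])
E
```

```text
t 7.7 pos [527.5 312.7 141.7] rot deg [-1.7987e+02  9.0000e-02  8.4510e+01] w 0.584 F [ 1.2 -0.8  0.5] q [-0.81  0.4   0.21  1.82 -0.1   0.94  0.93]
 travel [1.3, 1.3, 102.7] drot [-0.0022, 0.0015, 0.0001]
```

View pics/s6.png

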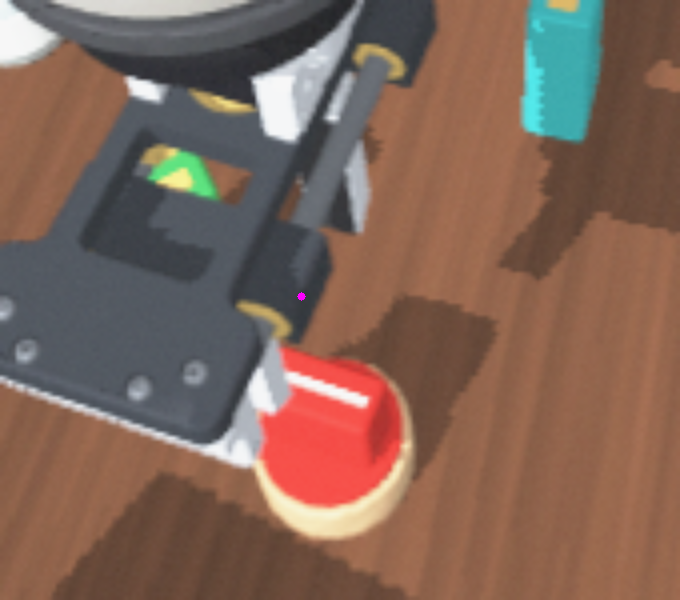

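View pics/t6.png

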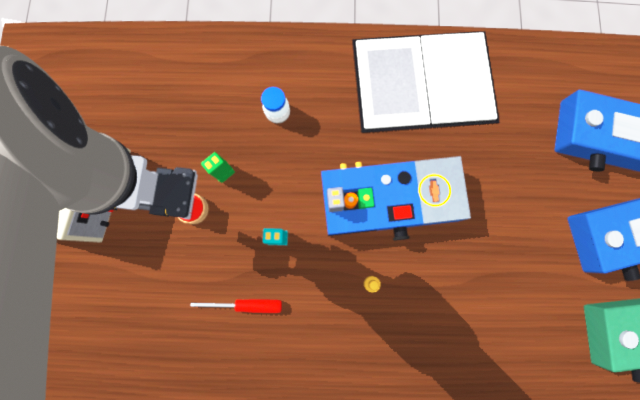

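```bash
python3 - <<'E'
from m import *
import os
f=r.grab_frame('top')
P=cloud(f) # current occluded; use initial picture geometry
E
python3 - <<'E'
from m import *
# box edges from initial picture top0.png: near face corners at z~135
f=load('top'); 
print(onz(f,[(130,150),(98,133),(70,241),(103,241)],140).round(0)); print(onz(f,[(130,150),(103,241)],0).round(0))
im=cv2.imread('pics/top0.png'); cv2.imwrite('pics/box.png',cv2.resize(im[90:270,0:160],None,fx=4,fy=4))
E
```

```text
[[616. 386. 140.]
 [646. 448. 140.]
 [453. 478. 140.]
 [455. 419. 140.]]
[[652. 459.   0.]
 [458. 499.   0.]]
```

View pics/box.png

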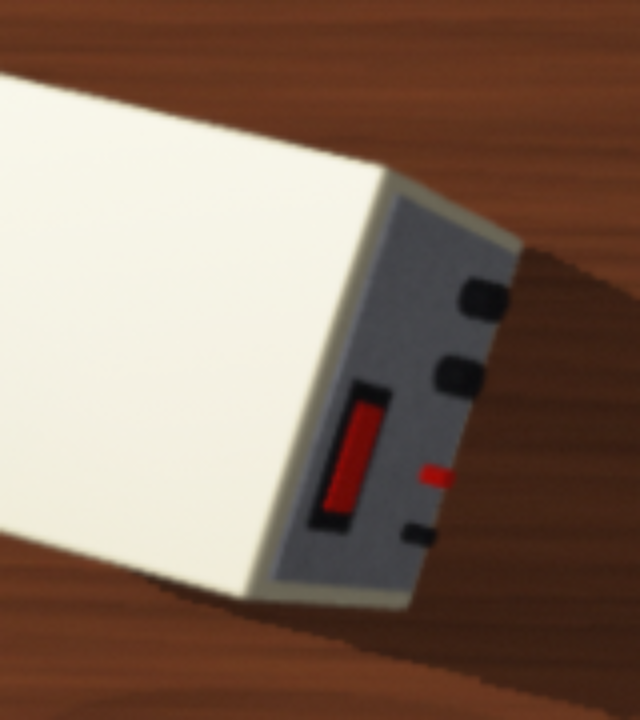

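Call:
step_arm --travel '[[1.3,1.3,20],[1.3,1.3,50],[1.3,1.3,80],[1.3,1.3,98],[1.3,1.3,103],[1.3,1.3,103]]' --delta_rot '[[-0.002,0.0015,0],[-0.002,0.0015,0],[-0.002,0.0015,0],[-0.002,0.0015,0],[-0.002,0.0015,0],[-0.002,0.0015,0]]' --gripper '[58,58,58,58,58,58]'

```text
time_s: 8.35
tool_pos: [529.2, 311.8, 38.7]
eef_rot: [-3.141, 0.001, 1.472]
ft_force: [-0.0, 0.5, 1.4]
width: 0.578
```

```bash
python3 - <<'E'
from m import *
plan(528.7,313.7,39,84.5)
f=grab('side'); im=f['image'][250:380,200:350].copy(); save('s7',im,5)
E
```

```text
t 8.35 pos [529.2 311.8  38.7] rot deg [-1.7996e+02  3.0000e-02  8.4330e+01] w 0.578 F [-0.   0.5  1.4] q [-0.78  0.53  0.19  1.88 -0.14  0.75  0.95]
 travel [1.8, -0.7, -0.3] drot [-0.0007, 0.0005, -0.003]
```

View pics/s7.png

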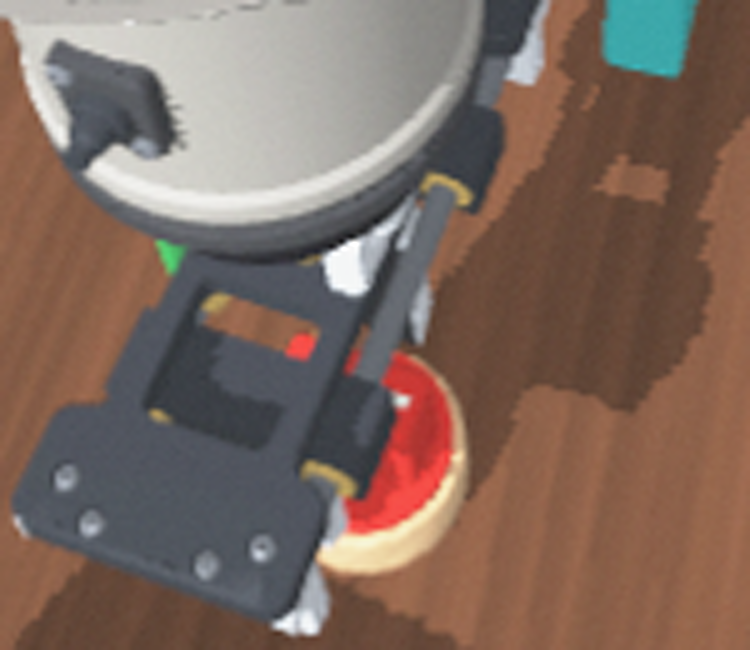

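Call:
step_arm --travel '[[1.8,-0.5,-1],[1.8,-0.5,-1],[1.8,-0.5,-1],[1.8,-0.5,-1],[1.8,-0.5,-1],[1.8,-0.5,-1],[1.8,-0.5,-1],[1.8,-0.5,-1],[1.8,-0.5,-1]]' --delta_rot '[[0,0,-0.003],[0,0,-0.003],[0,0,-0.003],[0,0,-0.003],[0,0,-0.003],[0,0,-0.003],[0,0,-0.003],[0,0,-0.003],[0,0,-0.003]]' --gripper '[0,0,0,0,0,0,0,0,0]'

```text
time_s: 9.15
tool_pos: [529.7, 314.4, 41.5]
eef_rot: [3.141, -0.001, 1.475]
ft_force: [-1.3, -0.9, 6.6]
width: 0.234
```

```bash
python3 - <<'E'
from m import *
plan(566.4,-165,165,97.4)
E
```

```text
t 9.15 pos [529.7 314.4  41.5] rot deg [ 1.7995e+02 -6.0000e-02  8.4510e+01] w 0.234 F [-1.3 -0.9  6.6] q [-0.78  0.52  0.19  1.88 -0.14  0.75  0.95]
 travel [-473.6, 82.5, -124.0] drot [0.0011, -0.001, -0.2249]
```

Call:
step_arm --travel '[[0,0,-10],[0,0,-35],[0,0,-70],[0,0,-105],[0,0,-140],[-15,3,-160],[-50,9,-160],[-90,16,-160],[-130,23,-160],[-170,30,-160],[-210,37,-160],[-250,44,-160],[-290,50,-160],[-330,57,-160],[-370,64,-160],[-410,71,-160],[-445,77,-160],[-465,81,-160],[-473.6,82.5,-160],[-473.6,82.5,-160]]' --delta_rot '[[0,0,0],[0,0,0],[0,0,0],[0,0,0],[0,0,0],[0,0,0],[0,0,-0.02],[0,0,-0.04],[0,0,-0.06],[0,0,-0.08],[0,0,-0.1],[0,0,-0.12],[0,0,-0.14],[0,0,-0.16],[0,0,-0.18],[0,0,-0.2],[0,0,-0.22],[0,0,-0.225],[0,0,-0.225],[0,0,-0.225]]' --gripper '[0,0,0,0,0,0,0,0,0,0,0,0,0,0,0,0,0,0,0,0]'

```text
time_s: 10.82
tool_pos: [566.0, -167.2, 201.4]
eef_rot: [3.14, -0.0, 1.697]
ft_force: [0.0, 0.3, -1.0]
width: 0.233
```

```bash
python3 - <<'E'
from m import *
plan(566.4,-165,130,97.4)
f=grab('side'); save('s8',f['image'][0:220,240:460],3)
f=grab('top'); save('t8',f['image'])
E
```

```text
t 10.82 pos [ 566.  -167.2  201.4] rot deg [ 1.7993e+02 -2.0000e-02  9.7210e+01] w 0.233 F [ 0.   0.3 -1. ] q [-0.16  0.31  0.41  1.83 -0.14  1.04  2.01]
 travel [2.1, 0.6, 71.4] drot [0.0012, -0.0003, -0.0032]
```

View pics/s8.png

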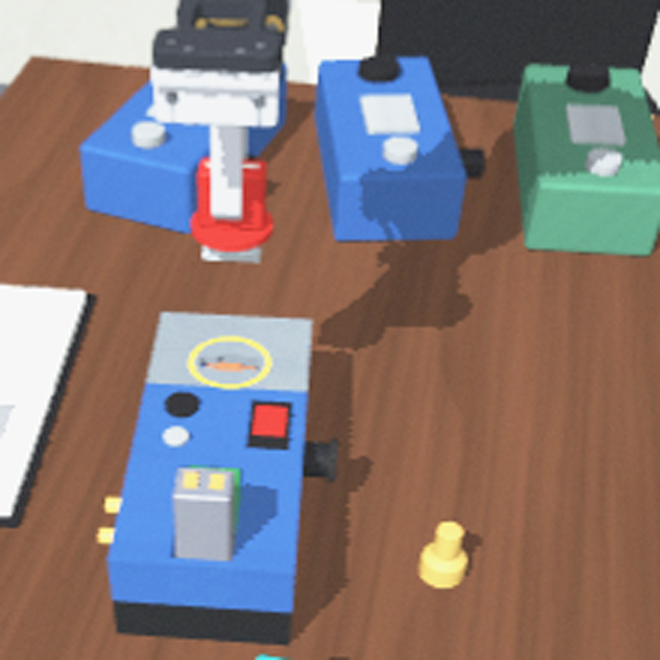

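View pics/t8.png

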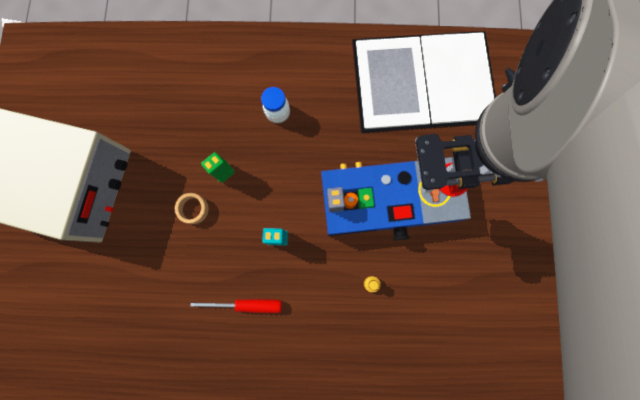

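Call:
step_arm --travel '[[2.1,0.6,15],[2.1,0.6,40],[2.1,0.6,65],[2.1,0.6,78],[2.1,0.6,81],[2.1,0.6,81],[2.1,0.6,81]]' --delta_rot '[[0.001,0,-0.003],[0.001,0,-0.003],[0.001,0,-0.003],[0.001,0,-0.003],[0.001,0,-0.003],[0.001,0,-0.003],[0.001,0,-0.003]]' --gripper '[0,0,0,0,0,0,0]'

```text
time_s: 11.5
tool_pos: [567.3, -160.7, 121.0]
eef_rot: [3.141, -0.002, 1.705]
ft_force: [0.1, -0.2, -1.1]
width: 0.228
```

```bash
python3 - <<'E'
from m import *
plan(566.4,-165,117,97.4)
f=grab('side'); save('s9',f['image'][70:140,275:355],9)
f=grab('top'); save('t9',f['image'][140:250,380:500],6)
E
```

```text
t 11.5 pos [ 567.3 -160.7  121. ] rot deg [ 1.7995e+02 -9.0000e-02  9.7660e+01] w 0.228 F [ 0.1 -0.2 -1.1] q [-0.14  0.4   0.38  1.9  -0.19  0.88  2.05]
 travel [-4.2, -1.5, 4.0] drot [0.0008, -0.0015, 0.0046]
```

View pics/s9.png

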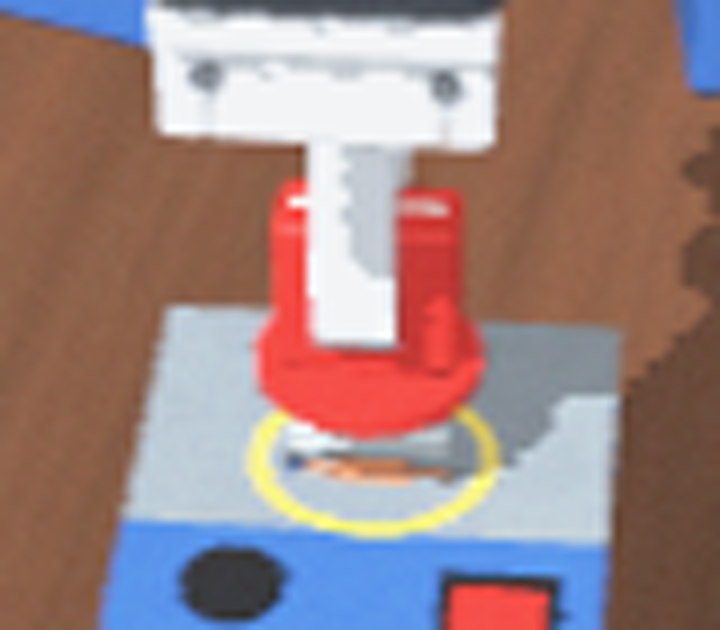

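View pics/t9.png

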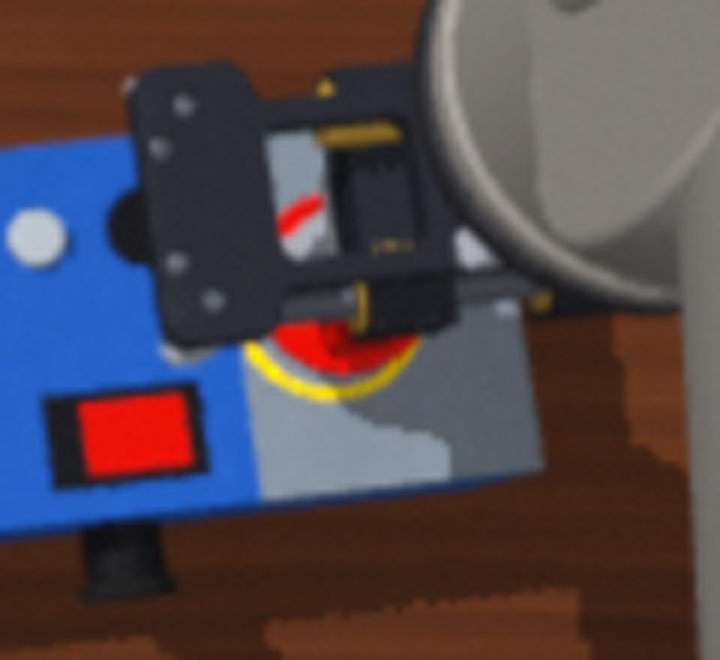

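Call:
step_arm --travel '[[-4.2,-1,0],[-4.2,-1,0],[-4.2,-1,0],[-4.2,-1,0]]' --delta_rot '[[0,-0.0015,0.0046],[0,-0.0015,0.0046],[0,-0.0015,0.0046],[0,-0.0015,0.0046]]' --gripper '[0,0,0,0]'

```text
time_s: 11.93
tool_pos: [567.2, -165.6, 121.6]
eef_rot: [3.139, 0.0, 1.699]
ft_force: [-0.1, 0.2, -0.5]
width: 0.232
```

```bash
cat > meas.py <<'E'
from m import *
from scipy.optimize import least_squares
def circ(p,rad=None):
    c=p.mean(0)
    if rad: return least_squares(lambda q:np.hypot(*(p-q[:2]).T)-rad,c,loss='soft_l1').x
    return least_squares(lambda q:np.hypot(*(p-q[:2]).T)-q[2],[*c,29],loss='soft_l1').x
def run(name):
    s=r.get_state(); tp=s['tool_pos']
    f=grab('side'); im=f['image'].astype(int); hsv=cv2.cvtColor(f['image'],cv2.COLOR_RGB2HSV)
    v,u=np.mgrid[:400,:640]; box=(u>275)&(u<345)&(v>75)&(v<140)
    H=hsv[...,0].astype(int)
    yel=box&(H>22)&(H<35)&(hsv[...,1]>90)&(hsv[...,2]>120)
    ring=onz(f,np.argwhere(yel)[:,::-1],75)[:,:2]; rc=circ(ring)
    red=biggest(box&((H<8)|(H>172))&(hsv[...,1]>150)&(v<122))
    # lowest red pixel per column -> bottom rim of flange
    cols=[c for c in range(275,345) if red[:,c].any()]
    low=np.array([(c,np.max(np.nonzero(red[:,c])[0])+.5) for c in cols[3:-3]])
    zb=tp[2]-37.5+22
    fc=circ(onz(f,low,zb)[:,:2],28)
    th=np.radians(7.4); A=np.array([[np.cos(th),np.sin(th)],[-np.sin(th),np.cos(th)]])
    print('ring',rc.round(2),yel.sum(),'flange',fc.round(2),'zb',zb.round(1),'TCP',tp.round(1))
    print('flange-ring meter axes',(A@(fc-rc[:2])).round(2),'tcp-flange',(A@(tp[:2]-fc)).round(2))
    save(name,f['image'][70:140,275:355],9)
E
python3 - <<'E'
from meas import *
plan(566.4,-165,117,97.4)
run('s10')
E
```

```text
t 11.93 pos [ 567.2 -165.6  121.6] rot deg [1.7987e+02 2.0000e-02 9.7350e+01] w 0.232 F [-0.1  0.2 -0.5] q [-0.13  0.4   0.39  1.9  -0.19  0.88  2.05]
 travel [0.7, -0.7, 4.6] drot [0.0023, 0.0003, -0.0008]
ring [ 567.33 -166.04   29.37] 58 flange [ 554.12 -116.54] zb 106.1 TCP [ 567.2 -165.6  121.6]
flange-ring meter axes [-6.73 50.79] tcp-flange [  6.62 -50.38]
```

View pics/s10.png

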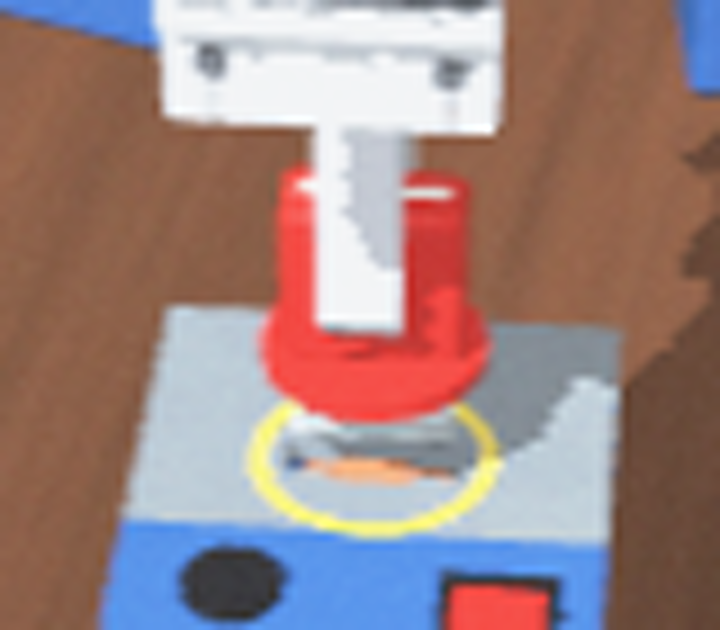

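```bash
sed -i "s/c=p.mean(0)/c=p.mean(0) if rad is None else np.array(C0)/; s/^def circ/C0=[567,-166]\ndef circ/; s/f=grab('side')/f=load('side') if name is None else grab('side')/; s/    save(name/    if name: save(name/" meas.py
python3 - <<'E'
from meas import *
run(None)
E
```

```text
ring [ 567.33 -166.04   29.37] 58 flange [ 566.98 -166.96] zb 106.0 TCP [ 567.1 -165.6  121.5]
flange-ring meter axes [-0.47 -0.86] tcp-flange [0.32 1.33]
```

Call:
step_arm --travel '[[0.9,0.5,2],[0.9,0.5,5],[0.9,0.5,8],[0.9,0.5,11],[0.9,0.5,14],[0.9,0.5,14],[0.9,0.5,14]]' --delta_rot '[[0.002,0,-0.001],[0.002,0,-0.001],[0.002,0,-0.001],[0.002,0,-0.001],[0.002,0,-0.001],[0.002,0,-0.001],[0.002,0,-0.001]]' --gripper '[0,0,0,0,0,0,0]'

```text
time_s: 12.57
tool_pos: [567.3, -164.6, 107.2]
eef_rot: [-3.141, 0.0, 1.7]
ft_force: [0.6, 0.6, -0.7]
width: 0.232
```

```bash
python3 - <<'E'
from meas import *
plan(567.3,-165,90.5,97.4)
run('s11')
E
```

```text
t 12.57 pos [ 567.3 -164.6  107.2] rot deg [-1.7997e+02  1.0000e-02  9.7410e+01] w 0.232 F [ 0.6  0.6 -0.7] q [-0.13  0.42  0.38  1.91 -0.2   0.86  2.06]
 travel [-0.4, -0.1, 16.7] drot [-0.0005, 0.0002, 0.0002]
ring [ 567.28 -166.15   29.38] 50 flange [ 567.99 -166.61] zb 91.7 TCP [ 567.3 -164.6  107.2]
flange-ring meter axes [ 0.64 -0.55] tcp-flange [-0.39  2.04]
```

View pics/s11.png

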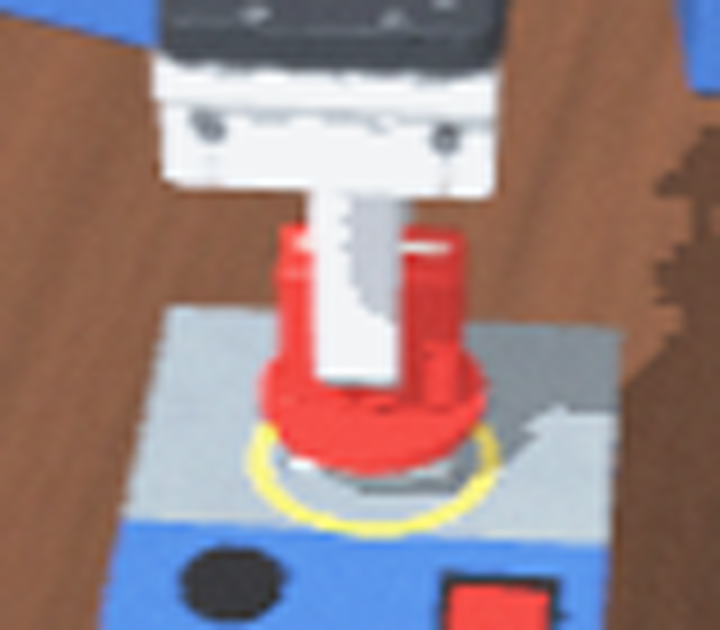

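Call:
step_arm --travel '[[0,0,2],[0,0,4],[0,0,6],[0,0,8],[0,0,10],[0,0,11],[0,0,11]]' --delta_rot '[[0,0,0],[0,0,0],[0,0,0],[0,0,0],[0,0,0],[0,0,0],[0,0,0]]' --gripper '[0,0,0,0,0,0,0]'

```text
time_s: 13.2
tool_pos: [567.6, -164.7, 96.4]
eef_rot: [3.142, 0.0, 1.7]
ft_force: [-0.1, -0.0, 4.0]
width: 0.233
```

```bash
python3 - <<'E'
from meas import *
plan(567.3,-165,90.5,97.4)
run('s12')
E
```

```text
t 13.2 pos [ 567.6 -164.7   96.4] rot deg [1.800e+02 2.000e-02 9.741e+01] w 0.233 F [-0.1 -0.   4. ] q [-0.12  0.43  0.37  1.91 -0.21  0.83  2.06]
 travel [-0.2, -0.4, 5.9] drot [0.0001, 0.0003, 0.0001]
ring [ 567.38 -166.63   29.77] 45 flange [ 570.34 -179.32] zb 80.9 TCP [ 567.6 -164.7   96.4]
flange-ring meter axes [  1.3  -12.97] tcp-flange [-0.82 14.81]
```

View pics/s12.png

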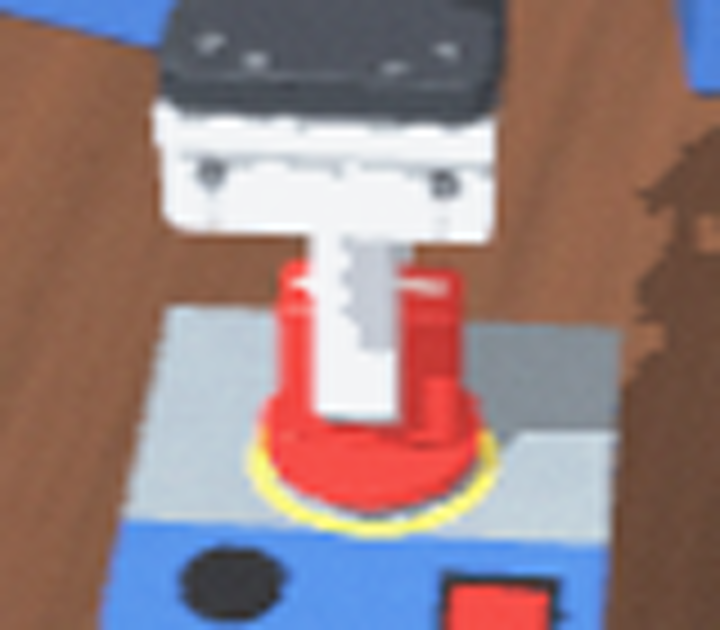

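The plug is through the keyhole and the spring pushes back with 4–5 N; the flange is still about 6 mm up. Pressing to flush.

Call:
step_arm --travel '[[0,0,2],[0,0,4],[0,0,5.5],[0,0,6.5],[0,0,7],[0,0,7]]' --delta_rot '[[0,0,0],[0,0,0],[0,0,0],[0,0,0],[0,0,0],[0,0,0]]' --gripper '[0,0,0,0,0,0]'

```text
time_s: 13.75
tool_pos: [567.7, -164.7, 90.4]
eef_rot: [3.141, -0.0, 1.7]
ft_force: [-5.7, 2.2, 19.8]
width: 0.233
```

```bash
python3 - <<'E'
from meas import *
plan(567.3,-165,89.5,97.4)
f=grab('side'); save('s13',f['image'][70:140,275:355],9)
E
```

```text
t 13.75 pos [ 567.7 -164.7   90.4] rot deg [ 1.7997e+02 -1.0000e-02  9.7400e+01] w 0.233 F [-5.7  2.2 19.8] q [-0.12  0.44  0.37  1.92 -0.21  0.82  2.07]
 travel [-0.2, -0.4, 0.9] drot [0.0005, -0.0001, -0.0]
```

View pics/s13.png

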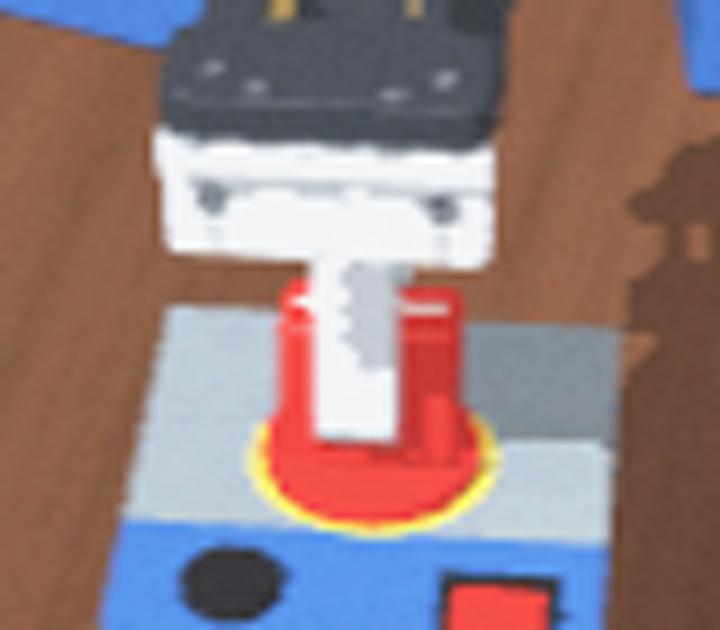

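Call:
step_arm --travel '[[0,0,0.8],[0,0,0.8],[0,0,0.8],[0,0,0.8],[0,0,0.8],[0,0,0.8],[0,0,0.8],[0,0,0.8]]' --delta_rot '[[0,0,0.08],[0,0,0.17],[0,0,0.26],[0,0,0.35],[0,0,0.44],[0,0,0.53],[0,0,0.6],[0,0,0.6]]' --gripper '[0,0,0,0,0,0,0,0]'

```text
time_s: 14.47
tool_pos: [568.5, -165.1, 90.5]
eef_rot: [3.14, -0.001, 1.095]
ft_force: [-0.5, -1.0, 13.2]
width: 0.237
```

```bash
python3 - <<'E'
from meas import *
plan(567.5,-164.8,89.5,7.4); print(r.get_state()['wrist_torque'])
f=grab('side'); save('s14',f['image'][70:140,275:355],9)
E
```

```text
t 14.47 pos [ 568.5 -165.1   90.5] rot deg [ 1.7988e+02 -3.0000e-02  6.2730e+01] w 0.237 F [-0.5 -1.  13.2] q [-0.23  0.46  0.52  1.92 -0.31  0.83  1.55]
 travel [-0.2, -1.0, 1.0] drot [0.0016, -0.0015, 0.9657]
[-0.14237241  0.21439615 -0.07772314]
```

View pics/s14.png

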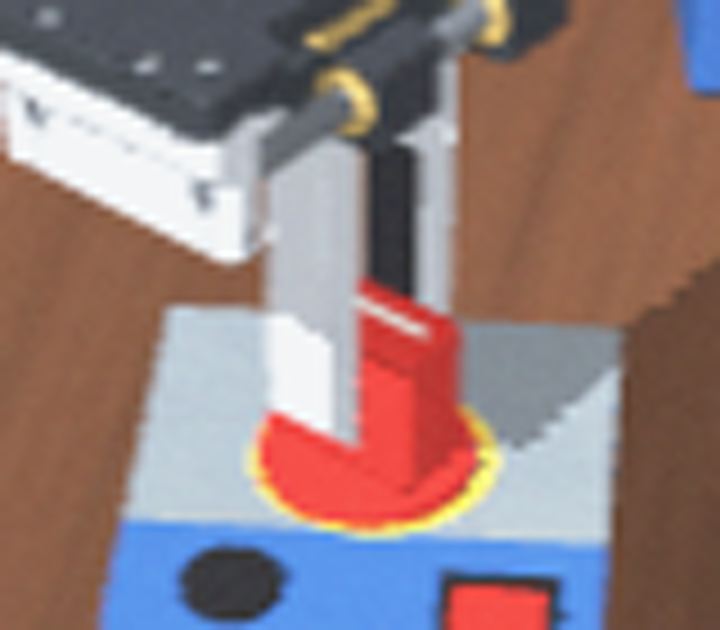

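The plug turns with the gripper and stays flush. Continuing to the stop.

Call:
step_arm --travel '[[0,-0.5,1.2],[0,-0.5,1.2],[0,-0.5,1.2],[0,-0.5,1.2],[0,-0.5,1.2],[0,-0.5,1.2],[0,-0.5,1.2],[0,-0.5,1.2],[0,-0.5,1.2],[0,-0.5,1.2],[0,-0.5,1.2],[0,-0.5,1.2],[0,-0.5,1.2],[0,-0.5,1.2]]' --delta_rot '[[0,0,0.09],[0,0,0.18],[0,0,0.27],[0,0,0.36],[0,0,0.45],[0,0,0.54],[0,0,0.63],[0,0,0.72],[0,0,0.81],[0,0,0.9],[0,0,0.96],[0,0,0.99],[0,0,0.99],[0,0,0.99]]' --gripper '[0,0,0,0,0,0,0,0,0,0,0,0,0,0]'

```text
time_s: 15.68
tool_pos: [567.7, -165.5, 90.4]
eef_rot: [3.141, -0.002, 0.108]
ft_force: [-9.3, 0.1, 27.6]
width: 0.231
```

```bash
python3 - <<'E'
from meas import *
plan(567.5,-164.8,89.5,7.4); print(r.get_state()['wrist_torque'])
f=grab('side'); save('s15',f['image'][70:140,275:355],9)
E
```

```text
t 15.68 pos [ 567.7 -165.5   90.4] rot deg [ 1.7997e+02 -1.1000e-01  6.1900e+00] w 0.231 F [-9.3  0.1 27.6] q [-0.41  0.53  0.78  1.93 -0.49  0.87  0.73]
 travel [-0.2, -0.7, 0.9] drot [0.0006, -0.0019, -0.0211]
[0.00891153 2.72892022 0.28085981]
```

View pics/s15.png

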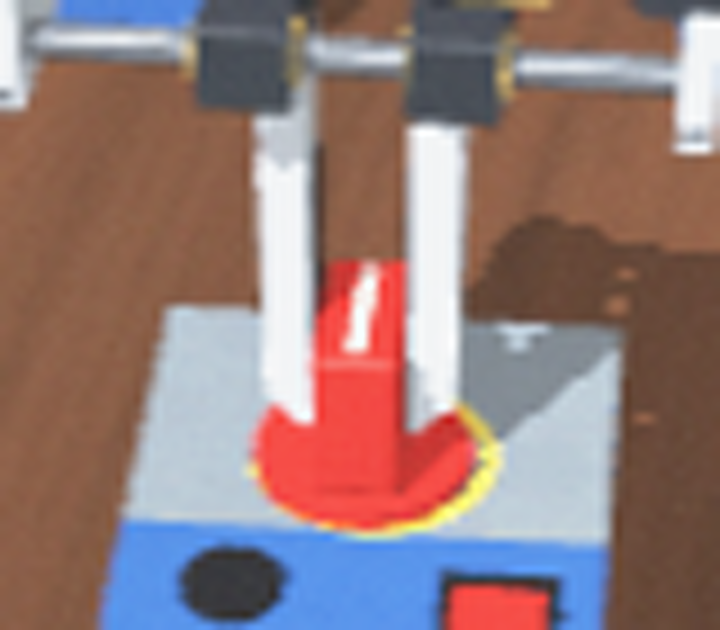

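Call:
step_arm --travel '[[0,0,0.7],[0,0,0.7],[0,0,0.7],[0,0,0.7]]' --delta_rot '[[0,0,0.03],[0,0,0.06],[0,0,0.06],[0,0,0.06]]' --gripper '[0,0,0,0]'

```text
time_s: 16.07
tool_pos: [566.9, -165.5, 90.4]
eef_rot: [-3.141, -0.001, 0.048]
ft_force: [-11.6, 3.3, 24.9]
width: 0.234
```

```bash
python3 - <<'E'
from meas import *
plan(567.5,-164.8,89.5,7.4); print(r.get_state()['wrist_torque'])
E
```

```text
t 16.07 pos [ 566.9 -165.5   90.4] rot deg [-1.7996e+02 -4.0000e-02  2.7700e+00] w 0.234 F [-11.6   3.3  24.9] q [-0.42  0.54  0.79  1.93 -0.5   0.87  0.68]
 travel [0.6, -0.7, 0.9] drot [-0.0006, -0.0008, -0.0808]
[0.59212219 3.03526348 0.48977571]
```

Call:
step_arm --travel '[[0.4,0,0.7],[0.4,0,0.7],[0.4,0,0.7],[0.4,0,0.7]]' --delta_rot '[[0,0,0.03],[0,0,0.06],[0,0,0.06],[0,0,0.06]]' --gripper '[0,0,0,0]'

```text
time_s: 16.4
tool_pos: [566.3, -165.5, 90.4]
eef_rot: [-3.14, 0.001, -0.012]
ft_force: [-12.7, 3.2, 25.6]
width: 0.235
```

```bash
python3 - <<'E'
from meas import *
plan(567.5,-164.8,89.5,7.4); print(r.get_state()['wrist_torque'])
f=grab('side'); save('s16',f['image'][70:140,275:355],9)
E
```

```text
t 16.4 pos [ 566.3 -165.5   90.4] rot deg [-1.799e+02  5.000e-02 -6.600e-01] w 0.235 F [-12.7   3.2  25.6] q [-0.43  0.55  0.81  1.93 -0.51  0.88  0.63]
 travel [1.2, -0.7, 0.9] drot [-0.0018, 0.0008, -0.1407]
[0.46571504 3.16288236 0.60926038]
```

View pics/s16.png

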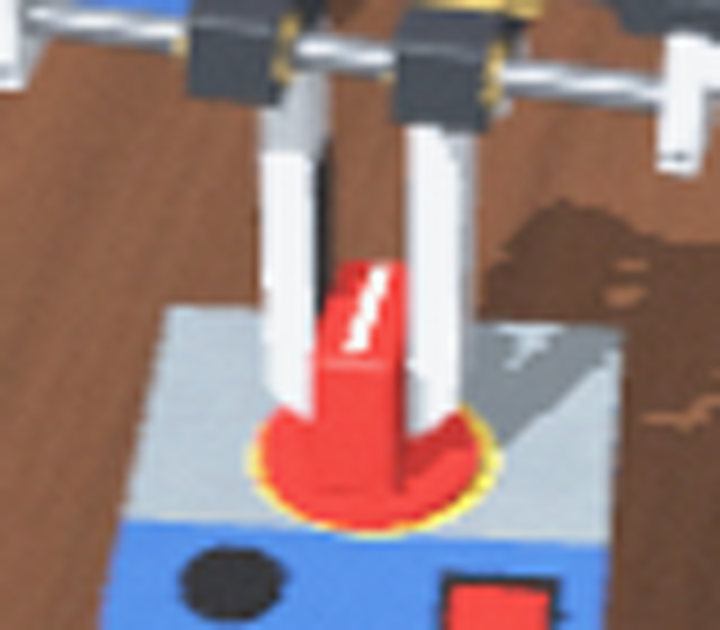

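```bash
python3 - <<'E'
from meas import *
f=load('side'); im=f['image'].astype(int); P=cloud(f)
v,u=np.mgrid[:400,:640]
m=(im.min(2)>120)&(u>309)&(u<321)&(v>=98)&(v<110)&(im[...,0]>200)
p=np.argwhere(m); q=onz(f,p[:,::-1],121)[:,:2]; print(len(p),rect(q)); vx,vy,*_=cv2.fitLine(q.astype(np.float32),cv2.DIST_L2,0,.01,.01).ravel(); print(np.degrees(np.arctan2(vy,vx))%180, q.mean(0))
c=lambda x,y:(x/9-.5+275,y/9-.5+70)
for a,b in(((378,265),(356,350)),((370,265),(355,350))):
    q=onz(f,[c(*a),c(*b)],121); d=q[0]-q[1]; print(np.hypot(d[0],d[1]),np.degrees(np.arctan2(d[1],d[0]))%180)
# grip bar +y face bottom edge (on flange top z=81) corners
q=onz(f,[c(316,487),c(398,492)],81); d=q[0]-q[1]; print(d[:2],np.degrees(np.arctan2(d[1],d[0])))
E
```

```text
30 (array([ 563.5, -164.1]), array([34.1, 13.5]), -88.38)
89.020454 [ 565.99562157 -164.39546261]
35.10131983708121 93.99820422445472
34.89192216769058 96.80401412786135
[20.2759227   2.45619229] 6.907062810420964
```

```bash
python3 - <<'E'
from meas import *
for nm in('s15','s16'):
    im=cv2.imread(f'pics/{nm}.png')[...,::-1].astype(int)
    f=load('side'); pts=[]
    for y in range(275,346,9):
        row=im[y,325:402]; w=np.clip(row[:,1]-110,0,None)
        pts.append((( (np.arange(325,402)+.5)*w).sum()/w.sum()/9-.5+275,(y+.5)/9-.5+70))
    q=onz(f,pts,121)[:,:2]; k=np.polyfit(q[:,1],q[:,0],1); print(nm,np.round(pts,1).tolist(),'angle',90-np.degrees(np.arctan(k[0])))
E
```

```text
s15 [[315.6, 100.1], [315.4, 101.1], [315.1, 102.1], [315.0, 103.1], [314.7, 104.1], [314.5, 105.1], [314.4, 106.1], [314.2, 107.1]] angle 96.16053314198922
s16 [[316.6, 100.1], [316.4, 101.1], [316.0, 102.1], [315.5, 103.1], [315.4, 104.1], [315.0, 105.1], [314.5, 106.1], [314.4, 107.1]] angle 91.54278919167176
```

Call:
step_arm --travel '[[0.8,0,0.7],[0.8,0,0.7],[0.8,0,0.7],[0.8,0,0.7]]' --delta_rot '[[0,0,0.03],[0,0,0.05],[0,0,0.05],[0,0,0.05]]' --gripper '[0,0,0,0]'

```text
time_s: 16.78
tool_pos: [566.0, -165.8, 90.4]
eef_rot: [-3.139, 0.003, -0.061]
ft_force: [-12.8, 1.6, 26.3]
width: 0.239
```

```bash
python3 - <<'E'
from meas import *
plan(567.5,-164.8,89.5,7.4); print(r.get_state()['wrist_torque'])
f=grab('side'); save('s17',f['image'][70:140,275:355],9)
for nm in('s17',):
    im=cv2.imread(f'pics/{nm}.png')[...,::-1].astype(int)
    pts=[]
    for y in range(275,346,9):
        row=im[y,325:402]; w=np.clip(row[:,1]-110,0,None)
        pts.append((( (np.arange(325,402)+.5)*w).sum()/w.sum()/9-.5+275,(y+.5)/9-.5+70))
    q=onz(f,pts,121)[:,:2]; k=np.polyfit(q[:,1],q[:,0],1); print(nm,np.round(pts,1).tolist(),'angle',90-np.degrees(np.arctan(k[0])))
E
```

```text
t 16.78 pos [ 566.  -165.8   90.4] rot deg [-1.7986e+02  1.6000e-01 -3.5200e+00] w 0.239 F [-12.8   1.6  26.3] q [-0.43  0.55  0.82  1.93 -0.52  0.88  0.59]
 travel [1.5, -1.1, 0.9] drot [-0.0026, 0.0025, -0.1905]
[0.42638068 3.31372064 0.66560953]
s17 [[317.0, 100.1], [316.4, 101.1], [316.0, 102.1], [315.6, 103.1], [315.4, 104.1], [315.0, 105.1], [314.4, 106.1], [314.1, 107.1]] angle 89.33889264335295
```

View pics/s17.png

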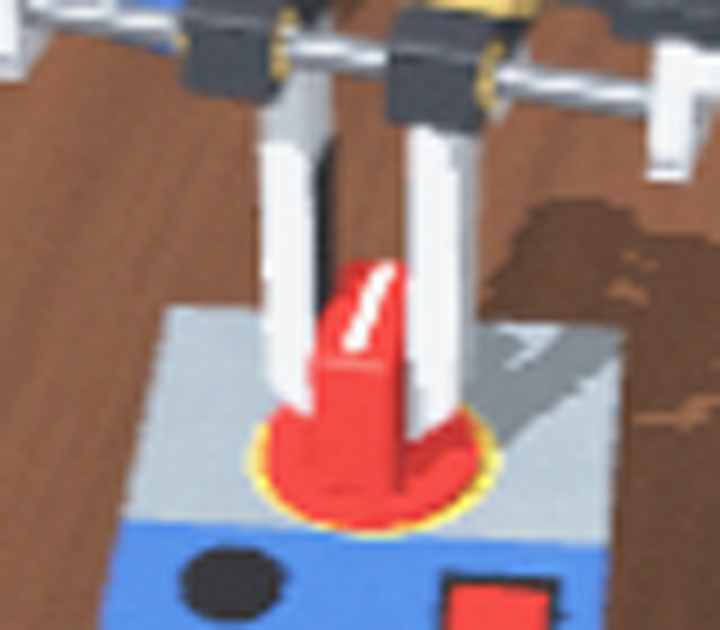

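```bash
python3 - <<'E'
from m import *
f=grab('side'); save('fs',f['image']); g=grab('top'); save('ft',g['image'])
P=cloud(f); m=near(P,541.5,22,25)&(P[...,2]>115); print('pack top z',np.median(P[m][:,2]),rect(edgepts(f,biggest(m&(P[...,2]>125)),130)))
m=near(P,567,-165,30)&(P[...,2]>65)&(P[...,2]<95); im=f['image'].astype(int); red=m&(im[...,0]>150)&(im[...,1]<90); print('flange z',np.percentile(P[red][:,2],[10,50,90]))
print(r.get_state()['time_s'],r.get_state()['ft_force'],r.get_state()['tool_pos'])
E
```

```text
pack top z 129.4006224901317 (array([539. ,  27.1]), array([36.4, 31.5]), 12.53)
flange z [79.52697468 81.42520548 89.95749386]
16.9333 [-13.40021132   2.76875446  24.94034761] [ 565.95338172 -165.82230168   90.45436672]
```

View pics/fs.png

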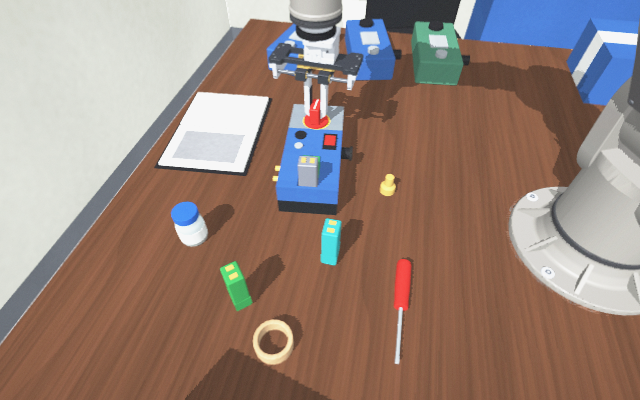

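View pics/ft.png

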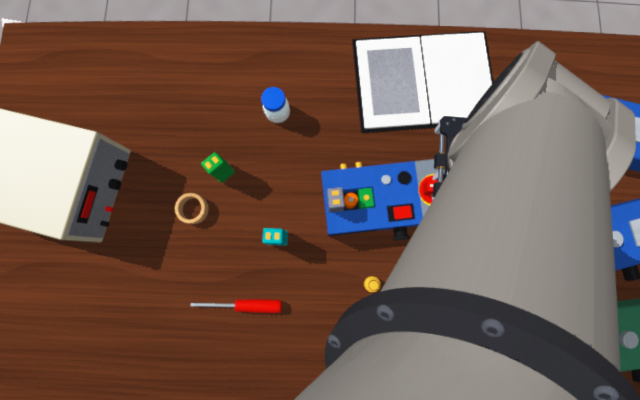

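The last pictures show the pack at side (308,172) with its top at z 129.4 mm (130 expected), the flange top at 81.4 mm (81 when flush), both cells in the well, and the bystanders where they were. Handing in.

```bash
python3 -c "
from plant import r
print(r.sign_off()); s=r.get_state(); print(s['time_s'],s['tool_pos'],s['ft_force'])"
```

```text
the job is handed in; nothing more can be done
None
the job is handed in; nothing more can be done
```

I stood the grey pack fully down in the free bay and let go of it. I then put the red plug into the keyhole, pushed it flush against the spring and turned it clockwise until it stopped. I handed in at about 17 s, still gripping it and pressing with about 25 N.

**Last checks**
- **Pack:** the top is at about 129.4 mm (130 expected), upright with its foot hidden in the well.
- **Plug:** the flange top is at about 81.4 mm (81 when flush).
- **Bench:** the cells and bystanders looked unmoved in the last pictures.

**Less certain**
- **Angle at the stop:** I read the stop from the wrist torque levelling off (0.28, 0.49, 0.61, then 0.67 N m) and the fingers starting to slip on the grip. The tool turned about 101°. The white line showed the plug at about 98°, further than I expected for "just past 90°", but fingers partly hid the line, so that reading may be a few degrees off.
- **Side force:** about 13 N sideways remains at the wrist.
- **Pack outline:** the side camera's pack outline read about 5° and 5 mm off. I put that down to coarse depth edges, since the pack slid in without resistance and seated at the right height.

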